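# Throw a weld-fixture toggle clamp over centre with an extension tube

### The arm

A 6-joint arm with a two-finger parallel gripper is mounted at the origin on the work surface. World frame = base frame: x ahead of the robot, y to its left, z up, the work surface at z = 0. Lengths are in m, angles in rad, forces in N, time in s.
With the tool pointing down it reaches from about 0.325 to 0.925 m from the base axis. Payload 3.1 kg.
Tool frame: the origin (TCP) lies at the very end of the fingers, on their centre line; the grasp point (between the pads) lies 19 mm behind it; z points along the fingers, y is the line along which they close (so a half turn about z gives the same grasp; the last joint's range is limited). The gripper opens to 85 mm and grips with 20 to 120 N. Pads are 22 mm wide; open, the fingers measure 114 mm over their backs; the gripper's body (76 mm by 85 mm) begins 54 mm behind the grasp point. The pads swing forward as they close: fully open they stand 13 mm farther back than shut.
Start: joints at [-1.219, 0.217, 1.613, -0, 1.311, -0.112], TCP at [0.28, -0.559, 0.231] pointing down, gripper open.
Joint ranges: [-2.75, 2.75], [-0.78, 2.1], [0.31, 2.55], [-1.13, 4.27], [0.13, 2.63], [-2.58, 2.58]. Speed limits (rad/s): [2.79, 2.79, 3.14, 3.14, 3.14, 3.14].

### API

Orientations are given as a rotation vector (axis times angle).
In Python, from cell import robot gives the robot as it stands. The module is installed in compiled form; this text tells all that it offers.
- The arm moves only by the tool apply_moves, never from a script. Its argument "series" is one flat list of numbers, 5 for each row, row after row: the shift along the tool's x, y, z in m, then the turn about the tool's z in rad, then the opening, from -1 (shut) to 1 (fully open). A call has 1 to 12 rows; each row is the pose to reach, as a shift and turn from the pose commanded when the call began, along the tool's axes at that moment; what a row does not reach only later rows make up. A row lasts 1/8 s, in which the tool goes at most 62.5 mm and 10.7 degrees, less where a joint would pass 70% of its speed; a pose out of reach is approached as far as the arm can. A call with a gripper value outside its range is refused whole. The fingers move at their own pace and stop on an object; "force" is the grip in N (left out, the last holds). Time passes only in rows, so rows that repeat a pose let the fingers close. It gives the time, the measured TCP pose, the force, the opening and the grip force at its end, in the units of the state.
- robot.get_obs(): the state, without advancing time (a new reading comes with each control period).
- robot.capture(name): name is "scene" or "side" or "wrist"; returns a dict with "color" (400x640x3 uint8, red, green, blue), "vertical_fov" (degrees; the focal length in pixels is half the picture's height over the tangent of half this angle, whatever the lens; pixels are square), "cx", "cy" (the principal point, pixels), "k1" (the pictures are not rectified: a ray, as slopes to the right and down, at radius r is drawn at 1 + k1 r^2 times it, then the intrinsics apply), "extrinsics" (4x4, takes a point from camera to world coordinates); the wrist camera has in their place "T_tool_cam" (4x4, takes a point from camera to tool coordinates, whose origin is the TCP and whose axes are the flange's). Camera axes: x right, y down, z forward; pixel columns grow to the right and rows downward; lengths in m; the calibration is good to about 2 mm. A picture is of the moment at which its call begins: read the wrist's pose just before it. There is no depth.
- robot.job_done(): hands the job in; it is judged then, once.
The state is a dict: "clock": time; "qpos": joint angles; "qvel": joint speeds; "joint_torque": joint torques, N m; "eef_pos": TCP position; "eef_rot": TCP orientation; "wrist_force": force on the tool from outside, world axes, zero at the start; "wrist_torque": the same for the moment, N m; "grip_width": opening from 0.0 (shut) to 1.0 (fully open); "grip_force": force on a finger pad.
Only numpy, scipy, OpenCV 4.12 (cv2) and the standard library are available. Lean on these libraries where they do the work, as an engineer would, in place of code of your own. Each camera call takes 0.05 s, during which the arm holds its last target. There are 200 camera calls.

### The job

Clamp the grey box tube in the weld fixture: pick up the yellow extension tube from the black mat, slide it fully on to the clamp's red handle up against the shoulder, swing the handle with it past the dead point and press it firmly home on its stop - feel for the stop, do not ram or strain the clamp, and keep the gripper itself off the fixture and the work. Then, the clamp locked, pull the tube straight off and lay it down flat on the mat again (do not drop it); leave the magnet, the tin and the hammer where they are.

Things in the scene. Friction and masses are not known exactly. Their poses are not given: they have to be found in the camera images.
- fixture: Weld fixture bolted to the table: dark base plate 150 x 340 x 12 mm, blue riser with a push-type toggle clamp lying on its side, its handle swinging level 70 mm above the table; at +y two rest rails and a fence. Origin on the table under the handle's pivot; z up, y = the way the plunger pushes the work on to the fence. On the dead point the handle points 0.14 rad short of this frame's -x.
- handle_pivot (a point): Centre of the handle's pivot, 70 mm above the table over the fixture's origin; the handle swings about the vertical through it. Open, it stands 0.8 to 1.25 rad before the dead point, towards the fixture's -y; closing is clockwise seen from above. The stop (brass bracket) is adjustable: it lies 0.05 to 0.23 rad past the dead point, to be found by feel. Past the dead point the clamp holds itself.
- handle_shoulder (a point): Centre of the face of the steel shoulder disc (30 mm across) at the root of the red handle, 45 mm from the pivot, 70 mm above the table; the tube's end butts on it when fully on. Moment to close: 0.3 N m at first; once the sprung nose meets the work (0.75 to 0.5 rad before the dead point) 0.9 to 1.4 N m and it springs back if let go; 0.3 N m at the dead point; steep at the stop.
- handle_tip (a point): Outer end of the red round handle: 13 mm across, round-nosed, level, 60 mm long from shoulder to tip, so 105 mm from the pivot; 70 mm above the table. The line from pivot to tip is the handle's direction. Firmly home on the stop means a sideways push of about 12 to 14 N at the tube's middle; over 34 N between tube and handle (which the tube's twisting on the handle adds to) strains the clamp.
- bar: Yellow extension tube with bare steel ends: square steel box section 25 x 25 mm, wall 2.5 mm (20 mm bore), 200 mm long, 0.25 to 0.5 kg, open at both ends and alike at both, so either end may go on the handle. On the handle it has 3.5 mm of play all round. Origin at the middle of its underside, x along the tube. At the start it lies on the mat.
- bar_center (a point): Centre of the extension tube, 12.5 mm above what it lies on.
- bar_end_a (a point): Centre of the tube's open end at its own +x, 100 mm from its centre.
- bar_end_b (a point): Centre of the tube's open end at its own -x, 100 mm from its centre.
- mat: Black rubber mat fixed on the table, 300 (x) x 200 (y) x 3 mm; origin at the middle of its underside, on the table. The tube is taken from it and goes back on it, its middle over the mat.
- work_center (a point): Centre of the work: a loose grey 50 x 50 mm box tube, 130 mm long, 0.55 kg, lying across the rails along the fixture's x, its underside 45 mm and its top 95 mm above the table, a few mm short of the fence. Pressed against the fence its centre is 180 mm from the fixture's origin along +y.
- work: The same grey box tube; origin at the middle of its underside.
- fence: The fixture's upright steel fence, 150 mm wide, 95 mm high; its frame is that of the fixture, its inner face at y = 205 mm there.
- magnet: Bystander: red L-shaped welding magnet, 85 x 115 mm, 20 mm thick, lying on the table; origin under the middle of its short leg.
- dip_tin: Bystander: small blue nozzle-gel tin, 70 mm across, 55 mm high; origin under its centre.
- chipping_hammer: Bystander: chipping hammer, 270 mm long, 26 mm high, lying along its own x; origin under its middle.
Things that resemble listed ones, but are neither listed nor needed, are in the scene too. Several things have the shape of the bar; the one meant has the colours described above.

How it is judged:
By the outcome, as a careful person would: the job done as asked, in the order asked, and still so for the second after the job is handed in, with the robot touching nothing.
It also fails if it takes over 72 s, if anything falls off the work surface, if the arm or the gripper's body presses on something with over 40 N, if the wrist force passes 120 N, or if a joint passes its speed limit or range.

## Working session

There is one attempt and no reset: what is moved stays moved. The work goes in short steps, Python scripts to look and compute and a tool call to move; the robot and the scene stay as the last step left them, time stands still between calls to the robot, and variables do not carry over. Pictures are saved under pics/ and viewed, at most 10 in all, crops included, and the job is handed in when it is done.

Besides the shell and the picture viewer there is one more tool, called after "Request:" in YAML: its name, and indented under it one key for each argument. apply_moves: Moves the arm, as the interface text tells. Its arguments: {"type":"object","properties":{"series":{"type":"array","items":{"type":"number"}},"force":{"type":"number"}},"required":["series"]}

```bash
mkdir -p pics; cat > h.py <<'E'
import numpy as np, cv2
from scipy.spatial.transform import Rotation as R
from cell import robot
def shot(name,fn=None):
    o=robot.get_obs(); c=robot.capture(name)
    if fn: cv2.imwrite('pics/'+fn,c['color'][:,:,::-1])
    if name=='wrist':
        T=np.eye(4);T[:3,:3]=R.from_rotvec(o['eef_rot']).as_matrix();T[:3,3]=o['eef_pos']
        c['E']=T@c['T_tool_cam']
    else: c['E']=np.array(c['extrinsics'])
    return c
def K(c):
    f=200/np.tan(np.radians(c['vertical_fov'])/2)
    return f
def px(c,u,v,z):
    f=K(c); d=np.array([(u-c['cx'])/f,(v-c['cy'])/f]); s=d.copy()
    for _ in range(30): s=d/(1+c['k1']*(s@s))
    r=c['E'][:3,:3]@np.array([s[0],s[1],1]); o=c['E'][:3,3]
    return o+r*(z-o[2])/r[2]
def proj(c,p):
    q=np.linalg.inv(c['E'])@np.append(p,1); s=q[:2]/q[2]; s=s*(1+c['k1']*(s@s))
    return s*K(c)+[c['cx'],c['cy']]
E
python3 - <<'E'
from h import *
a=shot('scene','scene.png'); b=shot('side','side.png')
print(robot.get_obs())
for c in (a,b): print(c['E'].round(3),c['k1'],c['vertical_fov'],c['cx'],c['cy'])
E
```

```text
{'clock': 0.1, 'qpos': array([-1.21919174e+00,  2.17705943e-01,  1.61477736e+00,  1.90239871e-06,
        1.31132545e+00, -1.12211239e-01]), 'qvel': array([ 0.00126107, -0.0017019 , -0.00255075,  0.00127018,  0.00065952,
       -0.00101817]), 'joint_torque': array([-1.24205966e-03, -3.98078477e+01, -3.04969668e+01, -1.91198374e-04,
        4.24736179e-03,  2.35081467e-05]), 'eef_pos': array([ 0.27935947, -0.55826206,  0.23008005]), 'eef_rot': array([-3.05534976e+00, -7.21540758e-01,  4.12517302e-04]), 'wrist_force': array([-0.87306196,  0.03917892,  1.22010701]), 'wrist_torque': array([ 0.01779729, -0.00903632, -0.06160478]), 'grip_force': 0.0, 'grip_width': 0.9993031404344958}
[[ 0.077  0.791 -0.607  1.321]
 [ 0.997 -0.065  0.042 -0.096]
 [-0.006 -0.608 -0.794  1.145]
 [ 0.     0.     0.     1.   ]] -0.10720504198467738 50.67426814328605 319.26210080796403 199.7531823991142
[[ 0.999 -0.039  0.031  0.421]
 [-0.049 -0.686  0.726 -1.407]
 [-0.007 -0.727 -0.687  1.361]
 [ 0.     0.     0.     1.   ]] 0.008422603838562498 43.67343658850955 320.5958742593528 208.1803780205411
```

View pics/scene.png

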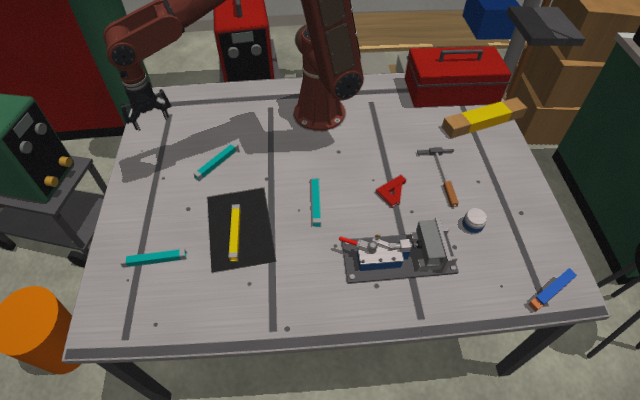

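View pics/side.png

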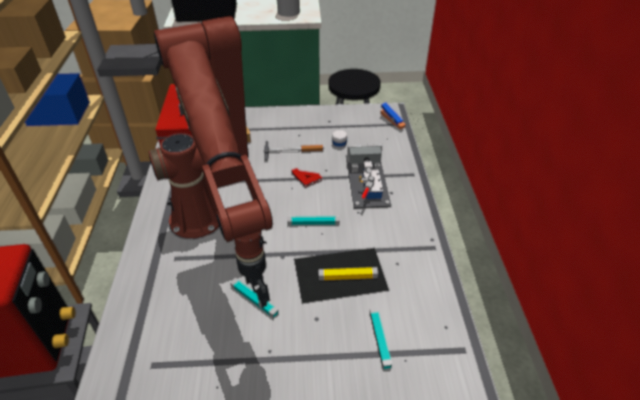

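The scene view shows the yellow tube on the mat at about (235,207)–(234,260), and the fixture at (345–457, 220–280). Its fence is towards +y, and the red handle tip is near (341,239). The side view agrees. Next I'll enlarge the fixture and segment the tube.

```bash
python3 - <<'E'
from h import *
c=shot('scene'); d=shot('side')
im=c['color']; cr=im[205:295,325:470]; cr=cv2.resize(cr,None,fx=5,fy=5,interpolation=cv2.INTER_CUBIC)
cv2.imwrite('pics/fix.png',cr[:,:,::-1])
for n,k in (('scene',c),('side',d)):
    hsv=cv2.cvtColor(k['color'],cv2.COLOR_RGB2HSV)
    m=cv2.inRange(hsv,(22,150,120),(34,255,255))
    N,l,s,ce=cv2.connectedComponentsWithStats(m)
    for i in range(1,N):
        if s[i,4]>150:
            pts=np.argwhere(l==i)[:,::-1].astype(np.float32); w=np.array([px(k,u,v,0.026)[:2] for u,v in pts],np.float32)
            print(n,s[i],ce[i].round(1),px(k,*ce[i],0.026).round(4),cv2.minAreaRect(w))
    m=cv2.inRange(hsv,(0,0,0),(180,255,60))
# mat corners
for u,v in ((208,198),(265,189),(275,262),(212,271)): print('mat',px(c,u,v,0.003).round(3))
E
```

```text
scene [462 102  51  23 608] [486.5 112.5] [0.0755 0.6743 0.026 ] ((0.07393103837966919, 0.6747481226921082), (0.07848668098449707, 0.2061447948217392), 17.352296829223633)
scene [229 208  11  45 368] [233.9 230.8] [ 0.5665 -0.3171  0.026 ] ((0.5611647367477417, -0.3169911205768585), (0.026967588812112808, 0.16882139444351196), 89.50945281982422)
side [324 267  49  12 474] [347.7 272.6] [ 0.5584 -0.3221  0.026 ] ((0.5592287182807922, -0.32191208004951477), (0.04297766461968422, 0.16504648327827454), 89.76422119140625)
mat [ 0.408 -0.418  0.003]
mat [ 0.385 -0.221  0.003]
mat [ 0.677 -0.19   0.003]
mat [ 0.693 -0.383  0.003]
```

View pics/fix.png

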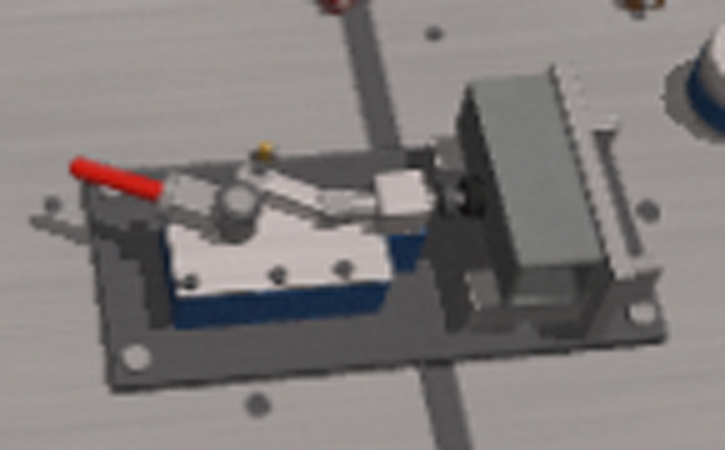

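The crop shows the pivot knob at about (238,195), the handle tip at (75,165), and the plate corners at (85,172), (112,388) and (663,340). Converting these to world coordinates.

```bash
python3 - <<'E'
from h import *
c=shot('scene')
f=lambda x,y,z: px(c,325+x/5,205+y/5,z).round(4)
print('tip',f(75,165,.070),'root',f(160,190,.07),'pivot',f(238,190,.085),f(238,200,.07))
A,B,C=f(87,172,.012),f(112,385,.012),f(663,337,.012); print('plate',A,B,C,np.linalg.norm(A-B),np.linalg.norm(B-C))
print('fence top',f(553,68,.095),f(612,262,.095)); print('work top',f(470,85,.095),f(512,265,.095))
o=robot.get_obs(); print(shot('wrist')['T_tool_cam'].round(3))
E
```

```text
tip [0.6479 0.0116 0.07  ] root [0.6696 0.0602 0.07  ] pivot [0.6825 0.1037 0.085 ] [0.6804 0.1055 0.07  ]
plate [0.6174 0.0244 0.012 ] [0.766  0.0229 0.012 ] [0.7642 0.3589 0.012 ] 0.1486075704666489 0.3360048213939794
fence top [0.619  0.3072 0.095 ] [0.755  0.3088 0.095 ]
work top [0.627  0.2535 0.095 ] [0.7517 0.2506 0.095 ]
[[ 0.    -0.959 -0.282  0.071]
 [ 1.     0.    -0.    -0.001]
 [ 0.    -0.282  0.959 -0.144]
 [ 0.     0.     0.     1.   ]]
```

```bash
cat >> h.py <<'E'
def st():
    o=robot.get_obs(); M=R.from_rotvec(o['eef_rot']).as_matrix(); return o,M
def go(x,y,z,psi):
    o,M=st(); d=M.T@(np.array([x,y,z])-o['eef_pos']); p=np.arctan2(M[1,0],M[0,0])
    t=-(psi-p); t=(t+np.pi)%(2*np.pi)-np.pi
    print('shift',d.round(4),'turn',round(t,4),'| pos',o['eef_pos'].round(4),'psi',round(p,4),'q6',o['qpos'][5].round(3),'F',o['wrist_force'].round(1),'T',o['wrist_torque'].round(2),'t',o['clock'])
E
python3 -c "
from h import *
go(.56,-.32,.15,0)"
```

```text
shift [ 0.3576 -0.088   0.081 ] turn 0.4638 | pos [ 0.2795 -0.5587  0.2308] psi 0.4638 q6 -0.112 F [ 0.   0.2 -0.3] T [0.04 0.02 0.02] t 0.3
```

Request:
apply_moves:
  series: [0.05, -0.012, 0.01, 0.06, 1, 0.11, -0.027, 0.025, 0.14, 1, 0.165, -0.041, 0.038, 0.21, 1, 0.22, -0.054, 0.05, 0.29, 1, 0.28, -0.068, 0.062, 0.36, 1, 0.33, -0.08, 0.075, 0.43, 1, 0.358, -0.088, 0.081, 0.464, 1, 0.358, -0.088, 0.081, 0.464, 1, 0.358, -0.088, 0.081, 0.464, 1]

```text
clock: 1.42
eef_pos: [0.5601, -0.3206, 0.1504]
eef_rot: [3.141, 0.0, -0.001]
wrist_force: [-0.6, 0.5, 0.7]
grip_width: 0.996
grip_force: 0.0
```

```bash
python3 - <<'E'
from h import *
go(.56,-.32,.15,0)
c=shot('wrist','w1.png')
hsv=cv2.cvtColor(c['color'],cv2.COLOR_RGB2HSV)
m=cv2.inRange(hsv,(22,150,100),(34,255,255))
N,l,s,ce=cv2.connectedComponentsWithStats(m)
for i in range(1,N):
    if s[i,4]>300:
        w=np.array([px(c,u,v,0.028)[:2] for v,u in np.argwhere(l==i)],np.float32); print(s[i],cv2.minAreaRect(w))
E
```

```text
shift [-0.0001 -0.0006  0.0004] turn 0.0002 | pos [ 0.5601 -0.3206  0.1504] psi 0.0002 q6 0.943 F [-0.6  0.5  0.7] T [ 0.08 -0.01 -0.02] t 1.425
```

View pics/w1.png

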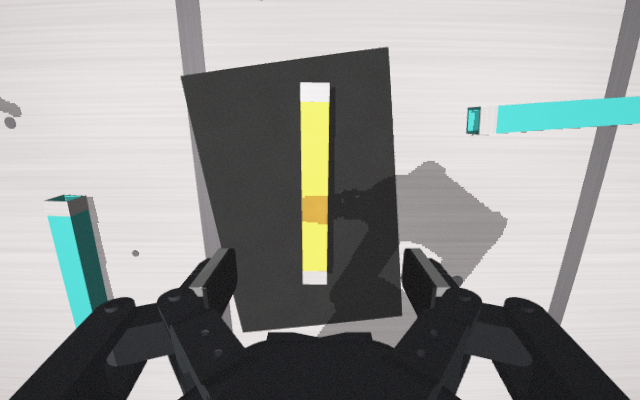

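The tube is well centred in the wrist view, with ends at about (301–329, 83) and (303–327, 284). Next, its axis and centre.

```bash
python3 - <<'E'
from h import *
c=shot('wrist')
a=(px(c,301,83,.028)+px(c,329,83,.028))/2; b=(px(c,303,284,.028)+px(c,327.5,284,.028))/2
print(a,b,np.linalg.norm(a-b),(a+b)/2,np.arctan2(*(a-b)[1::-1]))
ce=(a+b)/2; go(ce[0],ce[1],.005,np.arctan2(*(a-b)[1::-1]))
E
```

```text
[ 0.66091709 -0.31721359  0.028     ] [ 0.45920227 -0.31650807  0.028     ] 0.20171604661678158 [ 0.56005968 -0.31686083  0.028     ] -0.0034975950428070626
shift [ 0.0002 -0.0045  0.1457] turn 0.0021 | pos [ 0.5598 -0.3213  0.1507] psi -0.0014 q6 0.943 F [ 0.1 -0.9 -0.6] T [ 0.03  0.04 -0.04] t 1.525
```

Request:
apply_moves:
  series: [0, -0.004, 0.05, 0, 1, 0, -0.004, 0.1, 0, 0.6, 0, -0.004, 0.13, 0, 0.4, 0, -0.004, 0.1435, 0, 0.2, 0, -0.004, 0.1435, 0, 0.2, 0, -0.004, 0.1435, 0, -1, 0, -0.004, 0.1435, 0, -1, 0, -0.004, 0.1435, 0, -1, 0, -0.004, 0.1435, 0, -1, 0, -0.004, 0.1435, 0, -1]
  force: 70

```text
clock: 2.78
eef_pos: [0.5622, -0.3174, 0.0094]
eef_rot: [3.139, -0.0, 0.005]
wrist_force: [-1.0, -0.3, 6.7]
grip_width: 0.28
grip_force: 71.8
```

Request:
apply_moves:
  series: [0, 0, -0.02, 0, -1, 0, 0, -0.06, 0, -1, 0, 0, -0.11, 0, -1, 0.005, -0.03, -0.14, 0, -1, 0.015, -0.08, -0.14, 0, -1, 0.025, -0.13, -0.14, 0, -1, 0.04, -0.18, -0.14, 0, -1, 0.05, -0.22, -0.14, 0, -1, 0.06, -0.25, -0.14, 0, -1, 0.06, -0.267, -0.14, 0, -1, 0.06, -0.267, -0.14, 0, -1, 0.06, -0.267, -0.14, 0, -1]

```text
clock: 4.28
eef_pos: [0.62, -0.0502, 0.1468]
eef_rot: [3.141, -0.001, -0.001]
wrist_force: [1.5, 1.0, -2.7]
grip_width: 0.274
grip_force: 70.7
```

```bash
python3 - <<'E'
from h import *
go(.62,-.05,.15,0)
c=shot('wrist','w2.png')
E
```

```text
shift [ 0.     -0.0002 -0.0032] turn -0.0009 | pos [ 0.62   -0.0502  0.1468] psi -0.0009 q6 1.379 F [ 1.5  1.  -2.7] T [0.02 0.02 0.03] t 4.275
```

View pics/w2.png

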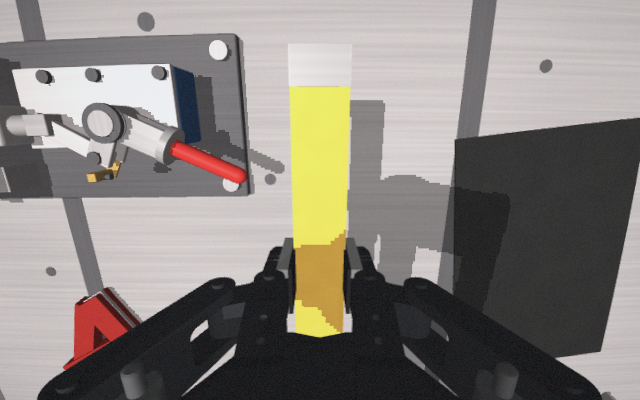

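The wrist view shows the red handle from its shoulder at (172,150) to its tip at (245,179), and the pivot disc at (101,123). The held tube's far end is at (289–351, 44). I'll fit the axis from the red mask.

```bash
python3 - <<'E'
from h import *
c=shot('wrist')
hsv=cv2.cvtColor(c['color'],cv2.COLOR_RGB2HSV)
m=cv2.inRange(hsv,(0,150,60),(8,255,255))|cv2.inRange(hsv,(172,150,60),(180,255,255)); m[230:]=0
N,l,s,ce=cv2.connectedComponentsWithStats(m); i=1+np.argmax(s[1:,4])
w=np.array([px(c,u,v,0.07)[:2] for v,u in np.argwhere(l==i)],np.float32)
r=cv2.minAreaRect(w); print(r); B=cv2.boxPoints(r); print(B)
mu=w.mean(0); U,S,V=np.linalg.svd(w-mu,full_matrices=False); d=V[0]*np.sign(-V[0][1]); t=(w-mu)@d
print('axis',np.arctan2(d[1],d[0]),'tip',mu+d*t.max(),'sh',mu+d*t.min(),'len',np.ptp(t),'pivot',mu+d*(t.max()-.105),mu+d*(t.min()-.045))
for z in(.07,.08,.09):print(px(c,101,123,z))
a=(px(c,289,44,.165)+px(c,351,44,.165))/2;print('tube end',a,np.linalg.norm(px(c,289,44,.165)-px(c,351,44,.165)))
b=(px(c,290,235,.165)+px(c,347,235,.165))/2;print(b,np.arctan2(*(a-b)[1::-1]))
E
```

```text
((0.6580470204353333, 0.03692507743835449), (0.06275656819343567, 0.013247050344944), 65.5318374633789)
[[0.6390219  0.01110821]
 [0.6510792  0.00562145]
 [0.67707217 0.06274194]
 [0.66501486 0.06822871]]
axis -1.995598 tip [0.6450575  0.00836039] sh [0.6709232 0.0655418] len 0.06275943 pivot [0.6883322  0.10402805] [0.68946946 0.10654223]
[0.68901386 0.11726836 0.07      ]
[0.68911012 0.10967505 0.08      ]
[0.68920638 0.10208175 0.09      ]
tube end [ 0.71994634 -0.05049617  0.165     ] 0.024879896410824505
[ 0.63724243 -0.04973011  0.165     ] -0.009262355539020889
```

Request:
apply_moves:
  series: [-0.003, 0.007, 0, -0.15, -1, -0.006, 0.014, 0, -0.31, -1, -0.01, 0.02, 0, -0.47, -1, -0.013, 0.027, 0, -0.63, -1, -0.016, 0.034, 0, -0.79, -1, -0.02, 0.04, 0, -0.95, -1, -0.022, 0.046, 0, -1.08, -1, -0.022, 0.046, 0.02, -1.147, -1, -0.022, 0.046, 0.05, -1.147, -1, -0.022, 0.046, 0.075, -1.147, -1, -0.022, 0.046, 0.083, -1.147, -1, -0.022, 0.046, 0.083, -1.147, -1]

```text
clock: 5.88
eef_pos: [0.5981, -0.0957, 0.0635]
eef_rot: [-2.639, -1.703, 0.001]
wrist_force: [0.1, -0.3, -2.7]
grip_width: 0.275
grip_force: 70.6
```

```bash
python3 - <<'E'
from h import *
go(.5976,-.0964,.064,1.146)
c=shot('wrist','w3.png'); s=shot('side')
cv2.imwrite('pics/s3.png',cv2.resize(s['color'][140:280,290:430],None,fx=4,fy=4,interpolation=cv2.INTER_CUBIC)[:,:,::-1])
hsv=cv2.cvtColor(c['color'],cv2.COLOR_RGB2HSV)
m=cv2.inRange(hsv,(0,150,60),(8,255,255))|cv2.inRange(hsv,(172,150,60),(180,255,255)); m[230:]=0
N,l,s,ce=cv2.connectedComponentsWithStats(m); i=1+np.argmax(s[1:,4]); print(s[i])
w=np.array([px(c,u,v,0.07)[:2] for v,u in np.argwhere(l==i)],np.float32);r=cv2.minAreaRect(w); print(r,cv2.boxPoints(r))
E
```

```text
shift [-0.0009 -0.0002 -0.0005] turn -0.0001 | pos [ 0.5981 -0.0957  0.0635] psi 1.1459 q6 0.151 F [ 0.1 -0.3 -2.7] T [ 0.01 -0.01 -0.  ] t 5.875
[307   0  30  18 400]
((0.6466211676597595, 0.011056944727897644), (0.006481667049229145, 0.012325979769229889), 65.64927673339844) [[0.6396702  0.01064555]
 [0.6508996  0.00556329]
 [0.65357214 0.01146834]
 [0.64234275 0.0165506 ]]
```

View pics/w3.png

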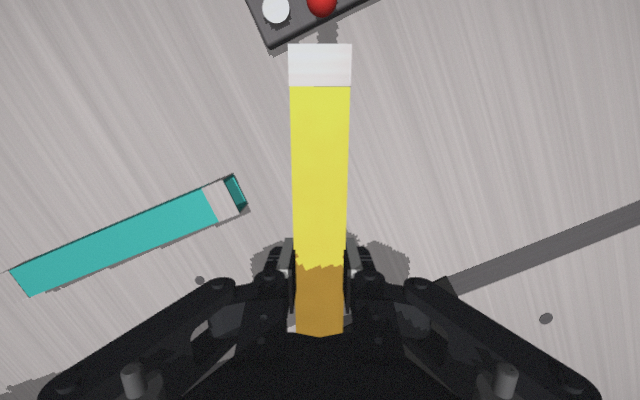

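The handle tip, at (321,5), is in line with the tube, whose axis is at column 320. Inserting in steps while watching the force.

Request:
apply_moves:
  series: [0.01, 0, 0, 0, -1, 0.02, 0, 0, 0, -1, 0.03, 0, 0, 0, -1, 0.04, 0, 0, 0, -1, 0.04, 0, 0, 0, -1]

```text
clock: 6.6
eef_pos: [0.6153, -0.0576, 0.0638]
eef_rot: [2.638, 1.706, 0.0]
wrist_force: [-0.2, -0.1, -2.3]
grip_width: 0.273
grip_force: 70.6
```

```bash
python3 - <<'E'
from h import *
go(.5976,-.0964,.064,1.146)
E
```

```text
shift [-0.0426 -0.0002 -0.0002] turn 0.0024 | pos [ 0.6153 -0.0576  0.0638] psi 1.1484 q6 0.215 F [-0.2 -0.1 -2.3] T [-0.    0.06 -0.  ] t 6.6
```

Request:
apply_moves:
  series: [0.01, 0, 0, 0, -1, 0.019, 0, 0, 0, -1, 0.026, 0, 0, 0, -1, 0.029, 0, 0, 0, -1, 0.029, 0, 0, 0, -1]

```text
clock: 7.22
eef_pos: [0.6269, -0.0321, 0.0638]
eef_rot: [2.639, 1.705, -0.0]
wrist_force: [-0.0, -0.1, -2.8]
grip_width: 0.275
grip_force: 70.6
```

Request:
apply_moves:
  series: [0.0015, 0, 0, 0, -1, 0.003, 0, 0, 0, -1, 0.003, 0, 0, 0, -1]

```text
clock: 7.6
eef_pos: [0.6281, -0.0296, 0.0638]
eef_rot: [2.639, 1.704, 0.0]
wrist_force: [0.1, -0.3, -3.7]
grip_width: 0.274
grip_force: 70.6
```

```bash
python3 - <<'E'
from h import *
go(.6288,-.0273,.064,1.146)
c=shot('scene'); print(np.linalg.norm(st()[0]['eef_pos'][:2]-[.689,.1053]))
a=c['color'][195:295,300:450]
cv2.imwrite('pics/s4.png',cv2.resize(a,None,fx=5,fy=5,interpolation=cv2.INTER_CUBIC)[:,:,::-1])
E
```

```text
shift [ 0.0023 -0.0003 -0.0002] turn 0.0007 | pos [ 0.6281 -0.0296  0.0638] psi 1.1467 q6 0.266 F [ 0.1 -0.3 -3.7] T [ 0.    0.03 -0.04] t 7.6
0.14801868132957346
```

View pics/s4.png

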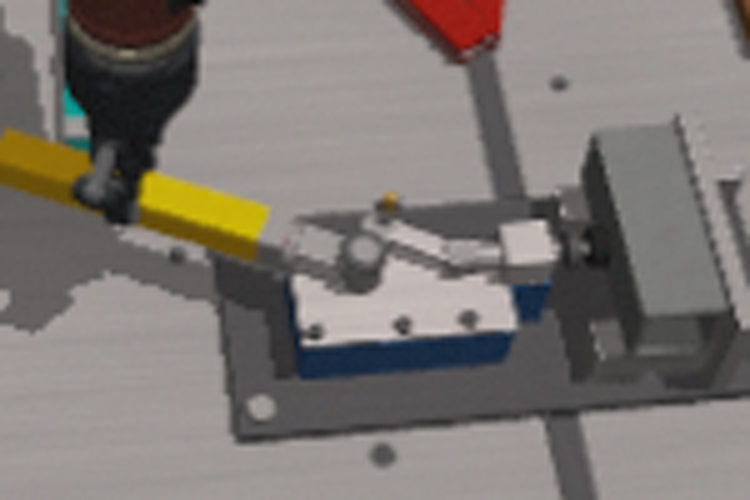

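The tube is on the handle, with its bare end near (270,240) almost at the shoulder and no red showing. I'll creep on until it butts.

Request:
apply_moves:
  series: [0.001, 0, 0, 0, -1, 0.002, 0, 0, 0, -1, 0.003, 0, 0, 0, -1, 0.003, 0, 0, 0, -1]

```text
clock: 8.15
eef_pos: [0.6286, -0.0284, 0.0637]
eef_rot: [2.638, 1.704, -0.005]
wrist_force: [-2.9, -5.7, -1.8]
grip_width: 0.271
grip_force: 70.9
```

Request:
apply_moves:
  series: [0.001, 0, 0, 0, -1, 0.001, 0, 0, 0, -1]

```text
clock: 8.4
eef_pos: [0.6286, -0.0284, 0.0637]
eef_rot: [2.637, 1.704, -0.007]
wrist_force: [-3.9, -7.2, -1.1]
grip_width: 0.274
grip_force: 71.0
```

The tube butts on the shoulder at 145 mm radius, which puts the pivot at (0.688,0.104) and matches the picture. Now I'll swing about the pivot (x = R(1−cos α) − 2 mm, y = −R sin α).

Request:
apply_moves:
  series: [-0.002, 0, 0, 0, -1, -0.0018, -0.0072, 0, 0.05, -1, -0.0013, -0.0145, 0, 0.1, -1, -0.0004, -0.0217, 0, 0.15, -1, 0.0009, -0.0288, 0, 0.2, -1, 0.0025, -0.0359, 0, 0.25, -1, 0.0045, -0.0428, 0, 0.3, -1, 0.0045, -0.0428, 0, 0.3, -1]

```text
clock: 9.4
eef_pos: [0.5933, -0.0061, 0.0642]
eef_rot: [2.86, 1.289, 0.001]
wrist_force: [0.7, -6.9, -3.8]
grip_width: 0.273
grip_force: 70.6
```

```bash
cat >> h.py <<'E'
def rad():
    o,M=st(); v=o['eef_pos'][:2]-np.array([.6883,.1037]); p=np.arctan2(M[1,0],M[0,0]); F=M.T@o['wrist_force']; T=M.T@o['wrist_torque']
    print('r',np.linalg.norm(v).round(4),'ang',round(np.arctan2(-v[1],-v[0]),4),'psi',round(p,4),'z',o['eef_pos'][2].round(4),'Ftool',F.round(1),'Ttool',T.round(2),o['clock'])
E
python3 -c "
from h import *
rad()"
```

```text
r 0.1452 ang 0.8573 psi 0.8465 z 0.0642 Ftool [-4.7  5.1  3.9] Ttool [-0.83 -0.88  0.22] 9.4
```

Request:
apply_moves:
  series: [0.0002, -0.0072, 0, 0.05, -1, 0.0007, -0.0145, 0, 0.1, -1, 0.0016, -0.0217, 0, 0.15, -1, 0.0029, -0.0288, 0, 0.2, -1, 0.0045, -0.0359, 0, 0.25, -1, 0.0065, -0.0428, 0, 0.3, -1, 0.0065, -0.0428, 0, 0.3, -1]

```text
clock: 10.28
eef_pos: [0.5655, 0.0268, 0.0641]
eef_rot: [3.02, 0.847, 0.001]
wrist_force: [0.5, -8.4, -4.0]
grip_width: 0.277
grip_force: 70.6
```

```bash
python3 -c "
from h import *
rad()"
```

```text
r 0.1449 ang 0.5595 psi 0.547 z 0.0641 Ftool [-4.   7.5  4.1] Ttool [-1.22 -0.74  0.3 ] 10.275
```

Request:
apply_moves:
  series: [0.0002, -0.0072, 0, 0.05, -1, 0.0007, -0.0145, 0, 0.1, -1, 0.0016, -0.0217, 0, 0.15, -1, 0.0029, -0.0288, 0, 0.2, -1, 0.0045, -0.0359, 0, 0.25, -1, 0.0065, -0.0428, 0, 0.3, -1, 0.0088, -0.0497, 0, 0.35, -1, 0.0088, -0.0497, 0, 0.35, -1]

```text
clock: 11.28
eef_pos: [0.5467, 0.0754, 0.0639]
eef_rot: [3.125, 0.309, 0.001]
wrist_force: [-1.1, -4.8, -3.4]
grip_width: 0.272
grip_force: 70.7
```

```bash
python3 -c "
from h import *
rad()"
```

```text
r 0.1444 ang 0.197 psi 0.1972 z 0.0639 Ftool [-2.   4.4  3.4] Ttool [-0.81 -0.16  0.24] 11.275
```

Request:
apply_moves:
  series: [0, -0.0036, 0, 0.025, -1, 0.0002, -0.0072, 0, 0.05, -1, 0.0004, -0.0109, 0, 0.075, -1, 0.0004, -0.0109, 0, 0.075, -1]

```text
clock: 11.78
eef_pos: [0.5448, 0.0875, 0.0639]
eef_rot: [-3.135, -0.192, -0.0]
wrist_force: [0.3, -1.4, -3.1]
grip_width: 0.275
grip_force: 70.7
```

Request:
apply_moves:
  series: [0, -0.0015, 0, 0.01, -1, 0, -0.0029, 0, 0.02, -1, 0, -0.0029, 0, 0.02, -1]

```text
clock: 12.15
eef_pos: [0.5446, 0.0901, 0.0639]
eef_rot: [-3.137, -0.16, -0.001]
wrist_force: [1.1, -2.4, -2.9]
grip_width: 0.273
grip_force: 70.7
```

```bash
python3 -c "
from h import *
rad()"
```

```text
r 0.1444 ang 0.0944 psi 0.1019 z 0.0639 Ftool [0.8 2.5 2.9] Ttool [-0.29  0.09  0.04] 12.15
```

Request:
apply_moves:
  series: [0, -0.0015, 0, 0.01, -1, 0, -0.0029, 0, 0.02, -1, 0, -0.0029, 0, 0.02, -1]

```text
clock: 12.52
eef_pos: [0.5441, 0.0929, 0.0639]
eef_rot: [-3.139, -0.129, -0.0]
wrist_force: [1.4, -1.1, -3.0]
grip_width: 0.277
grip_force: 70.7
```

Request:
apply_moves:
  series: [0, -0.0015, 0, 0.01, -1, 0, -0.0029, 0, 0.02, -1, 0, -0.0029, 0, 0.02, -1]

```text
clock: 12.9
eef_pos: [0.5437, 0.0958, 0.0638]
eef_rot: [-3.14, -0.097, 0.001]
wrist_force: [0.7, -0.3, -2.8]
grip_width: 0.276
grip_force: 70.7
```

```bash
python3 -c "
from h import *
rad()"
```

```text
r 0.1449 ang 0.0544 psi 0.0619 z 0.0638 Ftool [0.7 0.3 2.8] Ttool [-0.14  0.03 -0.01] 12.9
```

Request:
apply_moves:
  series: [0, -0.0015, 0, 0.01, -1, 0, -0.0029, 0, 0.02, -1, 0, -0.0029, 0, 0.02, -1]

```text
clock: 13.28
eef_pos: [0.5434, 0.0987, 0.0637]
eef_rot: [-3.141, -0.066, 0.001]
wrist_force: [0.1, -0.8, -3.0]
grip_width: 0.272
grip_force: 70.7
```

Request:
apply_moves:
  series: [0, -0.0015, 0, 0.01, -1, 0, -0.0029, 0, 0.02, -1, 0, -0.0029, 0, 0.02, -1]

```text
clock: 13.65
eef_pos: [0.5435, 0.1015, 0.0638]
eef_rot: [-3.141, -0.034, 0.0]
wrist_force: [-0.6, 0.1, -4.1]
grip_width: 0.277
grip_force: 70.7
```

Request:
apply_moves:
  series: [0, -0.0015, 0, 0.01, -1, 0, -0.0029, 0, 0.02, -1, 0, -0.0029, 0, 0.02, -1]

```text
clock: 14.02
eef_pos: [0.5437, 0.1035, 0.0638]
eef_rot: [3.14, 0.003, 0.0]
wrist_force: [0.3, -4.3, -3.7]
grip_width: 0.27
grip_force: 70.7
```

```bash
python3 -c "
from h import *
rad()"
```

```text
r 0.1446 ang 0.0015 psi 0.0016 z 0.0638 Ftool [0.3 4.3 3.7] Ttool [-0.73  0.1   0.17] 14.025
```

Stop felt: the force is rising at about 0.14 rad past the dead point. Pressing on in small steps without further turn.

Request:
apply_moves:
  series: [0, -0.0008, 0, 0.003, -1, 0, -0.0015, 0, 0.005, -1, 0, -0.0015, 0, 0.005, -1]

```text
clock: 14.4
eef_pos: [0.5437, 0.1041, 0.0638]
eef_rot: [3.139, -0.006, 0.0]
wrist_force: [0.1, -7.1, -3.9]
grip_width: 0.276
grip_force: 70.7
```

Request:
apply_moves:
  series: [0, -0.0005, 0, 0, -1, 0, -0.001, 0, 0, -1, 0, -0.001, 0, 0, -1]

```text
clock: 14.78
eef_pos: [0.5437, 0.1044, 0.0638]
eef_rot: [3.138, -0.006, -0.0]
wrist_force: [-0.1, -9.8, -3.3]
grip_width: 0.273
grip_force: 70.8
```

```bash
python3 -c "
from h import *
rad()"
```

```text
r 0.1446 ang -0.0047 psi -0.0038 z 0.0638 Ftool [-0.   9.7  3.4] Ttool [-1.51  0.09  0.47] 14.775
```

Request:
apply_moves:
  series: [0, -0.0006, 0, 0, -1, 0, -0.0012, 0, 0, -1, 0, -0.0016, 0, 0, -1, 0, -0.0016, 0, 0, -1]

```text
clock: 15.28
eef_pos: [0.5437, 0.1048, 0.0637]
eef_rot: [3.136, -0.006, -0.0]
wrist_force: [1.0, -12.9, -3.4]
grip_width: 0.273
grip_force: 70.9
```

```bash
python3 -c "
from h import *
rad()"
```

```text
r 0.1446 ang -0.0077 psi -0.004 z 0.0637 Ftool [ 1.1 12.9  3.4] Ttool [-2.1   0.13  0.62] 15.275
```

One millimetre more for a little margin (about 15 N), then hold.

Request:
apply_moves:
  series: [0, -0.0005, 0, 0, -1, 0, -0.001, 0, 0, -1, 0, -0.001, 0, 0, -1, 0, -0.001, 0, 0, -1]

```text
clock: 15.78
eef_pos: [0.5437, 0.105, 0.0637]
eef_rot: [3.134, -0.007, -0.001]
wrist_force: [-0.0, -14.8, -2.9]
grip_width: 0.276
grip_force: 71.0
```

```bash
python3 -c "
from h import *
rad()"
```

```text
r 0.1446 ang -0.0093 psi -0.0042 z 0.0637 Ftool [ 0.  14.8  3. ] Ttool [-2.46  0.11  0.73] 15.775
```

Request:
apply_moves:
  series: [0, 0.003, 0, -0.008, -1, 0, 0.006, 0, -0.016, -1, 0, 0.0095, 0, -0.024, -1, 0, 0.0095, 0, -0.024, -1, 0, 0.0095, 0, -0.024, -1]

```text
clock: 16.4
eef_pos: [0.5434, 0.1004, 0.0638]
eef_rot: [-3.141, -0.033, -0.0]
wrist_force: [0.1, 0.2, -3.4]
grip_width: 0.272
grip_force: 70.8
```

```bash
python3 -c "
from h import *
rad()"
```

```text
r 0.1449 ang 0.0231 psi 0.0211 z 0.0638 Ftool [ 0.1 -0.2  3.4] Ttool [-0.01 -0.    0.02] 16.4
```

Force is zero and the tube is centred on the handle. Pulling straight off.

Request:
apply_moves:
  series: [-0.006, 0, 0, 0, -1, -0.014, 0, 0, 0, -1, -0.022, 0, 0, 0, -1, -0.03, 0, 0, 0, -1, -0.03, 0, 0, 0, -1]

```text
clock: 17.02
eef_pos: [0.5124, 0.0992, 0.0636]
eef_rot: [3.141, 0.033, -0.002]
wrist_force: [1.2, -0.1, -3.9]
grip_width: 0.273
grip_force: 70.8
```

Request:
apply_moves:
  series: [-0.01, 0, 0, 0, -1, -0.02, 0, 0, 0, -1, -0.03, 0, 0, 0, -1, -0.04, 0, 0, 0, -1, -0.05, 0, 0, 0, -1, -0.06, 0, 0, 0, -1, -0.06, 0, 0, 0, -1]

```text
clock: 17.9
eef_pos: [0.4524, 0.0979, 0.0636]
eef_rot: [3.141, 0.033, -0.001]
wrist_force: [-0.1, 0.0, -2.7]
grip_width: 0.27
grip_force: 70.8
```

```bash
python3 - <<'E'
from h import *
rad()
go(.54,-.305,.16,0)
c=shot('scene'); print(px(c,387,195,.02))
a=c['color'][160:295,300:480]
cv2.imwrite('pics/s5.png',cv2.resize(a,None,fx=4,fy=4,interpolation=cv2.INTER_CUBIC)[:,:,::-1])
E
```

```text
r 0.236 ang 0.0244 psi 0.0209 z 0.0636 Ftool [-0.1 -0.   2.7] Ttool [-0.04  0.03  0.01] 17.9
shift [ 0.0791  0.4047 -0.0965] turn 0.0209 | pos [0.4524 0.0979 0.0636] psi 0.0209 q6 1.611 F [-0.1  0.  -2.7] T [-0.04 -0.03 -0.01] t 17.9
[0.45891195 0.19386869 0.02      ]
```

View pics/s5.png

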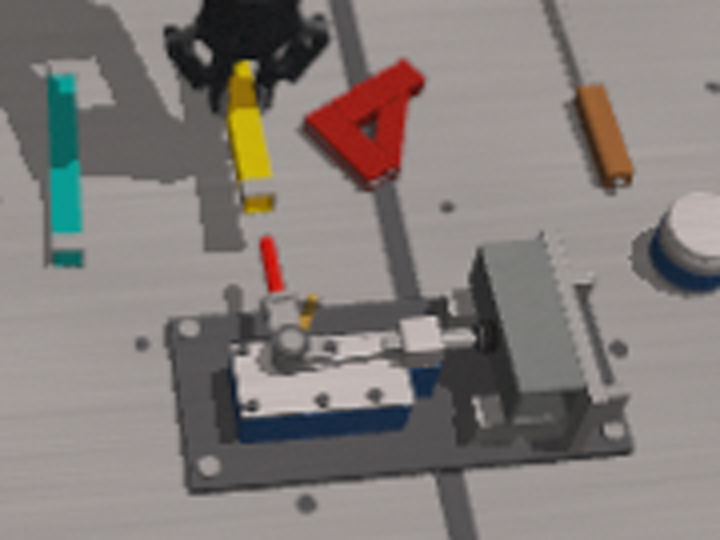

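The clamp is shut, with the handle on the brass bracket at about (300,290), the plunger on the work, and the tube clear of the handle. Carrying the tube to the mat.

Request:
apply_moves:
  series: [0, 0, -0.03, 0, -1, 0, 0.01, -0.06, 0, -1, 0.005, 0.04, -0.08, 0.005, -1, 0.015, 0.09, -0.085, 0.01, -1, 0.025, 0.14, -0.085, 0.021, -1, 0.035, 0.19, -0.085, 0.021, -1, 0.045, 0.24, -0.085, 0.021, -1, 0.055, 0.29, -0.085, 0.021, -1, 0.07, 0.34, -0.085, 0.021, -1, 0.08, 0.38, -0.08, 0.021, -1, 0.087, 0.41, -0.06, 0.021, -1, 0.087, 0.41, -0.05, 0.021, -1]

```text
clock: 19.45
eef_pos: [0.5491, -0.3126, 0.1126]
eef_rot: [3.141, -0.005, -0.0]
wrist_force: [-0.2, 0.1, -3.6]
grip_width: 0.276
grip_force: 70.8
```

Request:
apply_moves:
  series: [0, 0, 0.03, 0, -1, 0, 0, 0.06, 0, -1, 0, 0, 0.08, 0, -1, 0, 0, 0.092, 0, -1, 0, 0, 0.096, 0, -1, 0, 0, 0.099, 0, -1, 0, 0, 0.099, 0, -1]

```text
clock: 20.32
eef_pos: [0.5496, -0.3105, 0.0156]
eef_rot: [3.141, -0.0, 0.002]
wrist_force: [-0.1, 0.3, -3.2]
grip_width: 0.272
grip_force: 70.8
```

```bash
python3 - <<'E'
from h import *
go(.548,-.31,.0094,0)
E
```

```text
shift [-0.0016 -0.0006  0.0062] turn -0.0003 | pos [ 0.5496 -0.3105  0.0156] psi -0.0003 q6 0.946 F [-0.1  0.3 -3.2] T [0.04 0.01 0.04] t 20.325
```

Request:
apply_moves:
  series: [0, 0, 0.002, 0, -1, 0, 0, 0.004, 0, -1, 0, 0, 0.0055, 0, -1, 0, 0, 0.0065, 0, -1, 0, 0, 0.0072, 0, -1, 0, 0, 0.0072, 0, -1]

```text
clock: 21.08
eef_pos: [0.5491, -0.3102, 0.0094]
eef_rot: [-3.141, 0.0, 0.001]
wrist_force: [-6.1, 2.3, 7.5]
grip_width: 0.276
grip_force: 72.3
```

The tube is on the mat and the vertical force has reversed. Opening gently, then lifting clear.

Request:
apply_moves:
  series: [0, 0, -0.0005, 0, -0.3, 0, 0, -0.0005, 0, -0.2, 0, 0, -0.0005, 0, 0, 0, 0, -0.0005, 0, 0.3, 0, 0, -0.0005, 0, 0.5, 0, 0, -0.0005, 0, 0.5, 0, 0, -0.02, 0, 0.5, 0, 0, -0.06, 0, 0.5, 0, 0, -0.11, 0, 0.5, 0, 0, -0.16, 0, 0.5, 0, 0, -0.18, 0, 0.5, 0, 0, -0.18, 0, 0.5]
  force: 20

```text
clock: 22.58
eef_pos: [0.5501, -0.311, 0.1903]
eef_rot: [3.139, -0.0, 0.006]
wrist_force: [0.0, 0.7, -0.0]
grip_width: 0.749
grip_force: 0.0
```

```bash
python3 - <<'E'
from h import *
c=shot('wrist'); s=shot('scene')
a=cv2.resize(c['color'],(480,300)); b=cv2.resize(s['color'][160:295,200:480],(480,231))
cv2.imwrite('pics/end.png',np.vstack([a,b])[:,:,::-1]); go(.548,-.31,.0094,0)
E
```

```text
shift [0.0005 0.0009 0.1764] turn -0.0002 | pos [ 0.548  -0.3094  0.1858] psi -0.0002 q6 0.946 F [ 0.1  0.6 -0.2] T [0.01 0.06 0.02] t 22.675
```

View pics/end.png

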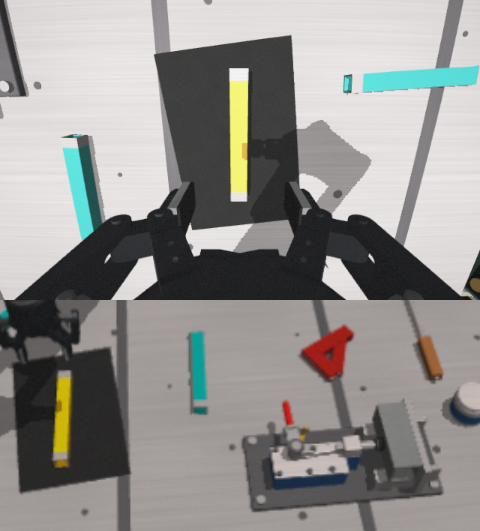

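The tube lies flat in the middle of the mat, at (239,135) in the upper picture. The handle is still on its stop, at (290,420) in the lower one, and the magnet, tin and hammer have not moved. Handing in.

```bash
python3 -c "
from cell import robot
print(robot.job_done())"
```

```text
the job is handed in; nothing more can be done
None
```

The work is clamped: I swung the handle past the dead point and pressed it home on its stop at about 15 N (slightly over the 12–14 N given), then pulled the tube off, laid it flat on the mat and handed the job in at about 23 s.

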